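# Set the worn bench supply three clicks up from its stop and start it

### The job

The legend has worn off the workshop's bench supply, so its step has to be found by feel: turn the plain black selector knob gently anticlockwise until it comes up against its end stop, then turn it clockwise three clicks and leave it resting in that third click. Only then press the green start button fully in and let it come out again. Do not force the knob against its stops, do not press the red button, and leave the other things on the bench where they are.

Things in the scene. Friction and masses are not known exactly. Their poses are not given: they have to be found in the camera images.
- psu: bench power supply, bolted down: flat blue steel case 200 x 300 mm with a bare aluminium control panel on top, panel surface 90 mm above the bench. Origin on the bench under the case's centre; x points from its front edge (the robot's side) to its back, y to its left, z up. On the panel: a black meter (12 mm high), two binding posts, a lamp, the selector knob and two buttons.
- knob_axis (a point): point of the case on the selector's axis (upright), 24 mm above the panel. The knob is round, ribbed black rubber with a plain silver cap, 44 mm across, from 5 to 36 mm above the panel; clear to 60 mm from the axis. Its angle is not measured and it bears no mark. At the start it is two to six clicks clockwise (seen from above) of its anticlockwise stop. Rules call its turn joint selector: rad, clockwise +, 0 in the notch at that stop.
- knob_foot (a point): point of the panel under the knob's centre. The selector has seven click positions 24 degrees (0.419 rad) apart, the first right at the anticlockwise stop, the last at the clockwise stop. Turned slowly, it resists with about 0.15 to 0.2 N m as it leaves a notch; this falls to zero half-way and then pulls on into the next notch. Let go between notches, it snaps into the nearer one.
- start_top (a point): centre of the top face of the green start button, 26 mm across, 22 mm above the panel when out, in a black collar 42 mm across and 12 mm high; at x -48, y -45 mm of the supply. (More of the selector: pushed on against an end stop it resists with 0.25 N m at once and climbs by 0.02 N m per 0.01 rad instead of falling off; the stop is overforced at about 0.55 N m, 0.18 rad beyond its notch.)
- start (a joint): green button's travel in m: 0 out, 0.006 fully in; springs back; starts to move at about 1.5 N, fully in at 5 N
- stop_top (a point): centre of the top face of the red stop button, same size, 65 mm to the right (-y) of the green one; not to be pressed. (The knob's rubber turns without slip in a grip of 20 N or more.)
- stop (a joint): red button's travel in m: 0 out, 0.006 fully in
- tape: bystander: roll of yellow tape, 50 mm across, 14 mm high, lying on the supply's panel at its back left corner; origin under its centre
- glue: bystander: white glue bottle with yellow label and red cap, 60 mm across, 150 mm high, standing left of the supply; origin under its centre
- sanding: bystander: cork sanding block with red-brown face, 110 x 55 x 24 mm, right of the supply; origin under its centre
- driver: bystander: screwdriver with orange handle lying on the bench to the right
- adapter: bystander: black plug-in adapter, 110 x 52 x 32 mm, on the bench to the left; origin under its centre
- moon: bystander: wooden crescent, about 200 mm across, 9 mm thick, on the bench to the left; origin at the centre of its arc
- paint: bystander: small green paint jar with white lid, 48 mm across, 50 mm high, on the right; origin under its centre
- brush: bystander: bench brush with green handle, 290 mm long, 34 mm high, far right; origin under its middle

How it is judged:
By the outcome, as a careful person would: the job done as asked, in the order asked, and still so for the second after the job is handed in, with the robot touching nothing.
It also fails if it takes over 72 s, if anything falls off the work surface, if the arm or the gripper's body presses on something with over 40 N, if the wrist force passes 120 N, or if a joint passes its speed limit or range.

### The arm

A 6-joint arm with a two-finger parallel gripper is mounted at the origin on the work surface. World frame = base frame: x ahead of the robot, y to its left, z up, the work surface at z = 0. Lengths are in m, angles in degrees, forces in N, time in s.
With the tool pointing down it reaches from about 0.35 to 0.875 m from the base axis. Payload 4.2 kg.
Tool frame: the origin (TCP) lies midway between the tips of the shut fingers; the grasp point (between the pads) lies r.pinch_z behind it (r.pinch_z is the distance from the TCP to the grasp point, in m); z points along the fingers, y is the direction in which the jaws open and shut (so a half turn about z gives the same grasp; the last joint's range is limited). The gripper opens to 87 mm and grips with 3 to 60 N. Pads are 19 mm wide; open, the fingers measure 117 mm over their backs; the gripper's body (75 mm by 190 mm) begins 51 mm behind the grasp point.
Start: joints at [14.817, 22.042, 0.453, 0, -68.411, -14.817], TCP at [0.625, 0, 0.223] pointing down, gripper open.
Joint ranges: [-179.83, 179.83], [-69.29, 118.12], [-61.27, 80.66], [-181.25, 117.63], [-171.15, -9.14], [-177.46, 177.46]. Speed limits (degrees/s): [159.86, 159.86, 180, 180, 180, 180].

### API

Orientations are given as a 3x3 rotation matrix whose columns are the frame's x, y, z axes.
In Python, from station import r gives the robot as it stands. The module is installed in compiled form; this text tells all that it offers.
- The arm moves only by the tool play_rows, never from a script. Its argument "deltas" is a list of rows, each a list of 7 numbers: the shift along the tool's x, y, z in units of 25 mm (1.0 is 25 mm), then the turn, a rotation vector about the tool's x, y, z in units of 5 degrees (1.0 is 5 degrees), then the finger opening in mm, from 0 to 87. In form: [[tx, ty, tz, wx, wy, wz, fingers], ...]. A call has 1 to 12 rows; each row is the pose to reach, as a shift and turn from the pose commanded when the call began, along the tool's axes at that moment; what a row does not reach only later rows make up. A row lasts 1/10 s, in which the tool goes at most 50 mm and 8.59 degrees, less where a joint would pass 70% of its speed; a pose out of reach is approached as far as the arm can. A call with a gripper value outside its range is refused whole. The fingers move at their own pace and stop on an object; the grip force is fixed at half the most. Time passes only in rows, so rows that repeat a pose let the fingers close. It gives the time, the measured TCP pose, the force and the opening at its end, in the units of the state.
- r.sense(): the state, without advancing time (a new reading comes with each control period).
- r.capture(name): name is "scene" or "side" or "wrist"; returns a dict with "pixels" (400x640x3 uint8, red, green, blue), "camera_matrix" (3x3 intrinsics, pixels), "R" (3x3) and "t" (3): a world point X has camera coordinates R X + t; the wrist camera has in their place "T_tool_cam" (4x4, takes a point from camera to tool coordinates, whose origin is the TCP and whose axes are the flange's). Camera axes: x right, y down, z forward; pixel columns grow to the right and rows downward; lengths in m; the calibration is good to about 2 mm. A picture is of the moment at which its call begins: read the wrist's pose just before it. There is no depth.
- r.finish_job(): hands the job in, once; it reports no verdict.
Trained networks look in the newest picture that a camera, given by its name, has taken for a name from the list of things; names that differ only in an ending like _2 or _b are one class to them, and where a whole thing is asked for, a point or a joint stands for the part that bears it (a point fixed in the world has none). Each returns a list of dicts, best first, with "score" (0 to 1); they miss things now and then, are a little off and sometimes report something else, mostly with a low value. They report only what shows in the picture. A call takes as long as a camera call.
- r.spot_in(camera, target): "centre" ([x, y, z] in m, in world coordinates, good to about 4 mm: the middle of the surface that is visible of it).
- r.cut_out(camera, target): "region" (400x640 bool, what is visible of it).
The state is a dict: "time_s": time; "joints": joint angles; "joint_velocities": joint speeds; "effort": joint torques, N m; "tcp_pos": TCP position; "ee_rot": TCP orientation; "wrist_force": force on the tool from outside, world axes, zero at the start; "moment": the same for the moment, N m; "gripper_width": opening from 0.0 (shut) to 1.0 (fully open).
Only numpy, scipy, OpenCV 4.12 (cv2) and the standard library are available. Lean on these libraries where they do the work, as an engineer would, in place of code of your own. Each camera call takes 0.05 s, during which the arm holds its last target.

## Working session

There is one attempt and no reset: what is moved stays moved. The work goes in short steps, Python scripts to look and compute and a tool call to move; the robot and the scene stay as the last step left them, time stands still between calls to the robot, and variables do not carry over. Pictures are saved under pics/ and viewed, and the job is handed in when it is done.

Besides the shell and the picture viewer there is one more tool, called after "Request:" as name(argument=value, ...), one argument or row to a line, values as JSON. play_rows: Moves the arm, as the interface text tells. Its arguments: {"type":"object","properties":{"deltas":{"type":"array","items":{"type":"array","items":{"type":"number"}}}},"required":["deltas"]}

```bash
mkdir -p pics; python3 - <<'E'
from station import r
import cv2,numpy as np
s=r.sense();print(s,r.pinch_z)
for c in ["scene","side","wrist"]:
    p=r.capture(c);cv2.imwrite(f"pics/{c}0.png",p["pixels"][:,:,::-1])
    if c=="wrist":print(p["T_tool_cam"])
    for t in ["knob_axis","start_top","stop_top","psu","glue","tape"]:
        print(c,t,[(np.round(d["centre"],4),round(d["score"],2)) for d in r.spot_in(c,t)][:2])
E
```

```text
{'time_s': 0.0, 'joints': array([ 1.48158212e+01,  2.20906715e+01,  3.82159169e-01, -2.81085018e-02,
       -6.84117664e+01, -1.48174568e+01]), 'joint_velocities': array([-0.11861003,  0.001804  ,  0.00066066, -0.02424618,  0.01528441,
       -0.04100392]), 'effort': array([ 5.69075401e-04, -3.90661991e+01,  1.87403029e+01,  4.22001421e+00,
        1.09914420e-02, -1.81494070e-04]), 'tcp_pos': array([6.24413744e-01, 1.07110704e-05, 2.21479085e-01]), 'ee_rot': array([[-2.09425437e-04, -9.99997675e-01, -2.14607263e-03],
       [-9.99999973e-01,  2.09631492e-04, -9.57905345e-05],
       [ 9.62401963e-05,  2.14605251e-03, -9.99997693e-01]]), 'wrist_force': array([ 0.19485826,  0.24867121, -0.69119087]), 'moment': array([-0.03492502,  0.03655992,  0.01197375]), 'gripper_width': 1.0002893824134391} 0.0187
scene knob_axis [(array([0.6029, 0.0109, 0.09  ]), 0.73)]
scene start_top [(array([0.5293, 0.0296, 0.1092]), 0.4)]
scene stop_top [(array([ 0.5453, -0.03  ,  0.1178]), 0.59)]
scene psu [(array([0.6068, 0.0078, 0.0872]), 0.75)]
scene glue [(array([0.6064, 0.306 , 0.0841]), 0.7), (array([ 0
[... 325 characters left out ...]
13, 0.1501, 0.0879]), 0.85), (array([0.5304, 0.041 , 0.1071]), 0.62)]
side glue [(array([0.586 , 0.3392, 0.0855]), 0.71), (array([0.5494, 0.1478, 0.0846]), 0.26)]
side tape [(array([0.6212, 0.1953, 0.0988]), 0.75)]
[[ 4.64908362e-04 -9.55343567e-01 -2.95496959e-01  8.18656944e-02]
 [ 9.99999331e-01  7.57019520e-04 -8.74139884e-04 -2.92310163e-05]
 [ 1.05880088e-03 -2.95496355e-01  9.55343280e-01 -1.60513502e-01]
 [ 0.00000000e+00  0.00000000e+00  0.00000000e+00  1.00000000e+00]]
wrist knob_axis [(array([0.5842, 0.0071, 0.0902]), 0.97)]
wrist start_top [(array([0.5353, 0.0275, 0.1106]), 0.72)]
wrist stop_top [(array([ 0.5446, -0.033 ,  0.1133]), 0.89)]
wrist psu []
wrist glue []
wrist tape []
```

View pics/scene0.png

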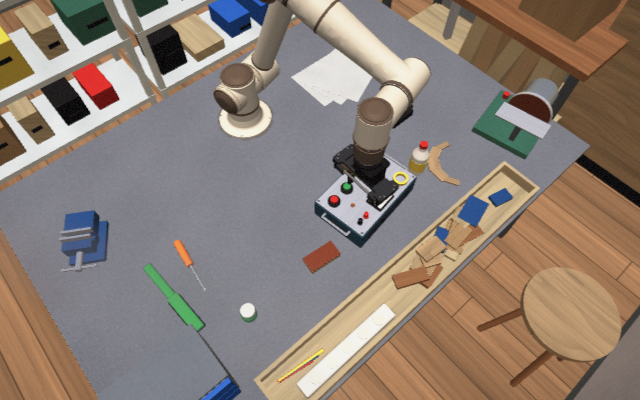

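View pics/side0.png

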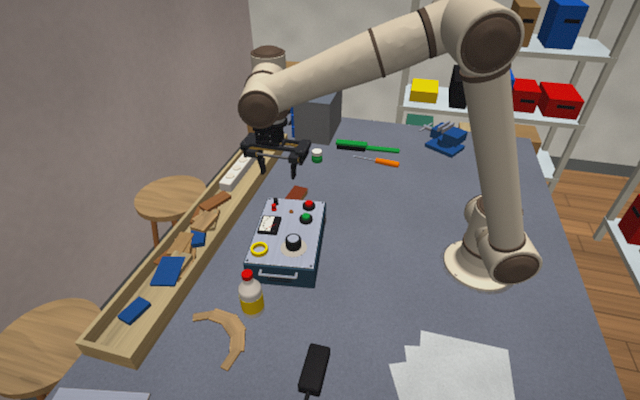

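View pics/wrist0.png

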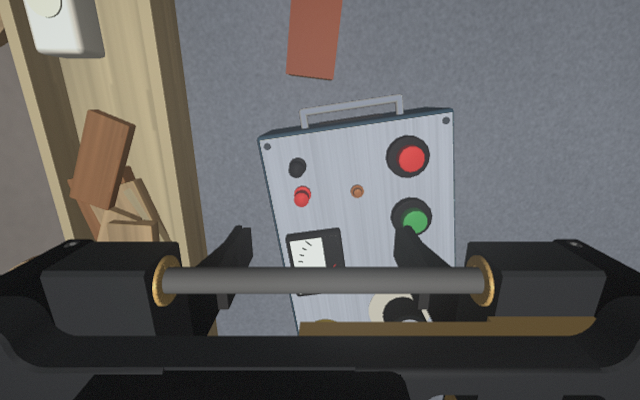

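```bash
cat > h.py <<'E'
from station import r
import cv2,numpy as np
def cam(name):
    s=r.sense();p=r.capture(name)
    if name=="wrist":
        T=np.eye(4);T[:3,:3]=s["ee_rot"];T[:3,3]=s["tcp_pos"];T=T@p["T_tool_cam"]
        R=T[:3,:3].T;o=T[:3,3]
    else:
        R=p["R"];o=-R.T@p["t"]
    return p["pixels"],p["camera_matrix"],R,o
def ray(u,v,K,R,o,z):
    d=R.T@np.linalg.inv(K)@np.array([u,v,1.]);return o+d*(z-o[2])/d[2]
def blob(hsv,h0,h1,box,smin=120,vmin=60):
    m=((hsv[...,0]>=h0)&(hsv[...,0]<=h1)&(hsv[...,1]>smin)&(hsv[...,2]>vmin))
    b=np.zeros_like(m);b[box[1]:box[3],box[0]:box[2]]=1;m&=b
    v,u=np.nonzero(m);return u.mean(),v.mean(),len(u)
E
python3 - <<'E'
from h import *
for c,bx in [("wrist",(380,120,450,250)),("side",(290,195,325,230)),("scene",(315,175,360,215))]:
    px,K,R,o=cam(c)
    hsv=cv2.cvtColor(px,cv2.COLOR_RGB2HSV)
    for n,a,b in [("green",50,85),("red",0,8)]:
        u,v,N=blob(hsv,a,b,bx);print(c,n,u,v,N,ray(u,v,K,R,o,.112))
    if c!="scene":
        for t in ["knob_axis"]:
            for d in r.cut_out(c,t):
                m=d["region"];vv,uu=np.nonzero(m);print(d["score"],uu.min(),uu.max(),vv.min(),vv.max())
    if c=="side":
        print("knob",ray(293,238,K,R,o,.126))
        cv2.imwrite("pics/sidecrop.png",cv2.resize(px[190:295,230:340],None,fx=5,fy=5,interpolation=cv2.INTER_CUBIC)[:,:,::-1])
E
```

```text
wrist green 422.75 226.25 4 [0.52478784 0.03700119 0.112     ]
wrist red 411.20493358633775 158.60151802656546 527 [ 0.54253658 -0.03162645  0.112     ]
0.57 256 455 94 330
side green 305.39130434782606 216.2391304347826 46 [0.5298131  0.04090597 0.112     ]
side red 301.9277108433735 199.78313253012047 83 [ 0.56409222 -0.03451451  0.112     ]
0.89 244 326 198 288
knob [0.53157285 0.15503606 0.126     ]
scene green 346.3137254901961 186.2156862745098 51 [0.53589083 0.03097867 0.112     ]
scene red 333.8305084745763 199.15254237288136 59 [ 0.54538992 -0.03214425  0.112     ]
```

View pics/sidecrop.png

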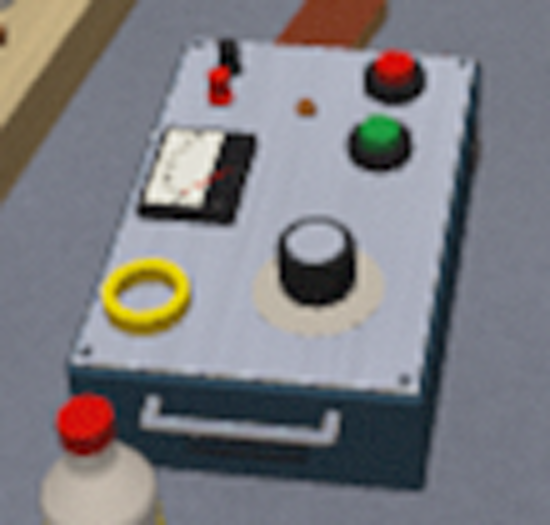

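Request:
play_rows(
  deltas=[
    [-1.7,0.7,-0.3,0,0,0,87],
    [-3.4,1.4,-0.6,0,0,0,87],
    [-5.1,2.1,-0.9,0,0,0,87],
    [-6.2,2.6,-1.1,0,0,0,87],
    [-6.8,2.8,-1.2,0,0,0,87],
    [-6.8,2.8,-1.2,0,0,0,87],
    [-6.8,2.8,-1.2,0,0,0,87],
  ],
)

```text
time_s: 2.0
tcp_pos: [0.5551, 0.1697, 0.2523]
ee_rot: [[0.0, -1.0, -0.0], [-1.0, -0.0, -0.0], [0.0, 0.0, -1.0]]
wrist_force: [-0.1, -1.2, 0.7]
gripper_width: 1.002
```

```bash
python3 - <<'E'
from h import *
px,K,R,o=cam("wrist")
cv2.imwrite("pics/w1.png",px[:,:,::-1])
hsv=cv2.cvtColor(px,cv2.COLOR_RGB2HSV)
print(r.sense()["tcp_pos"],r.sense()["ee_rot"].round(4).tolist(),r.sense()["time_s"])
for t in ["knob_axis","start_top","stop_top"]:
    for d in r.spot_in("wrist",t):print(t,d["score"],d["centre"])
px,K,R,o=cam("side")
cv2.imwrite("pics/s1.png",px[:,:,::-1])
E
```

```text
[0.55516592 0.16921064 0.25213891] [[-0.0008, -1.0, -0.0007], [-1.0, 0.0008, -0.0006], [0.0006, 0.0007, -1.0]] 2.05
knob_axis 0.7 [0.5695, 0.0899, 0.0906]
knob_axis 0.38 [0.5292, 0.0343, 0.1131]
start_top 0.81 [0.5291, 0.0324, 0.109]
```

View pics/w1.png

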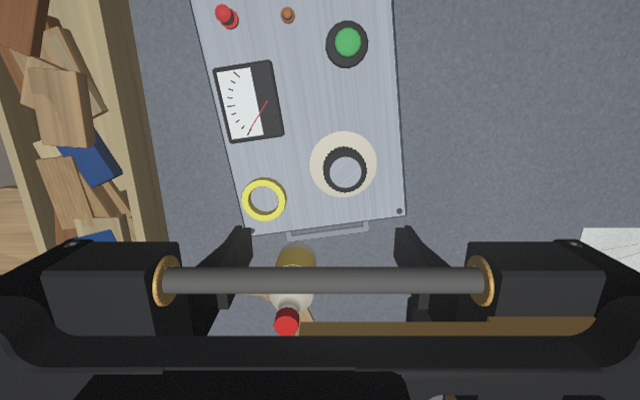

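```bash
python3 - <<'E'
from h import *
px,K,R,o=cam("wrist")
hsv=cv2.cvtColor(px,cv2.COLOR_RGB2HSV)
u,v,N=blob(hsv,50,85,(320,15,375,70),100,50);print(u,v,N,"green",ray(u,v,K,R,o,.112))
crop=px[120:205,300:390]
cv2.imwrite("pics/c1.png",cv2.resize(crop,None,fx=6,fy=6,interpolation=cv2.INTER_CUBIC)[:,:,::-1])
# beige disc (incl. knob dark)
hh=hsv[...,0].astype(int);
for (x,y) in [(320,150),(345,135),(346,171),(330,172),(300,160),(390,160)]: print((x,y),px[y,x],hsv[y,x])
def fit(m):
    n,l,st,c=cv2.connectedComponentsWithStats(m.astype(np.uint8));i=1+np.argmax(st[1:,4]);
    cs,_=cv2.findContours((l==i).astype(np.uint8),cv2.RETR_EXTERNAL,cv2.CHAIN_APPROX_NONE);h=cv2.convexHull(cs[0]);e=cv2.fitEllipse(h);return e
b=np.zeros(px.shape[:2],bool);b[125:200,302:385]=1
p=px.astype(int)
beige=b&((p[...,0]-p[...,2])>8)&(p[...,0]>110)
e=fit(beige);print("beige",e,ray(*e[0],K,R,o,.0905))
b2=np.zeros(px.shape[:2],bool);b2[140:200,318:375]=1
dark=b2&(p.max(-1)<75);e=fit(dark);print("knob",e)
b3=np.zeros(px.shape[:2],bool);b3[152:192,330:364]=1
cap=b3&(p.min(-1)>110)&(p[...,2]>=p[...,0]);e=fit(cap);print("cap",e,ray(*e[0],K,R,o,.126))
E
```

```text
347.2597623089983 42.45331069609507 589 green [0.53261586 0.03398838 0.112     ]
(320, 150) [210 207 193] [ 25  21 210]
(345, 135) [209 206 194] [ 24  18 209]
(346, 171) [168 174 183] [108  21 183]
(330, 172) [162 166 174] [110  18 174]
(300, 160) [172 178 187] [108  20 187]
(390, 160) [163 168 177] [109  20 177]
beige ((342.7832946777344, 164.3315887451172), (65.06456756591797, 66.8750228881836), 67.79354858398438) [0.53310918 0.15331132 0.0905    ]
knob ((344.5233459472656, 169.99229431152344), (42.37320327758789, 44.44462585449219), 165.02027893066406)
cap ((345.11956787109375, 172.57545471191406), (30.999563217163086, 32.07439041137695), 64.63448333740234) [0.53304544 0.15443635 0.126     ]
```

View pics/c1.png

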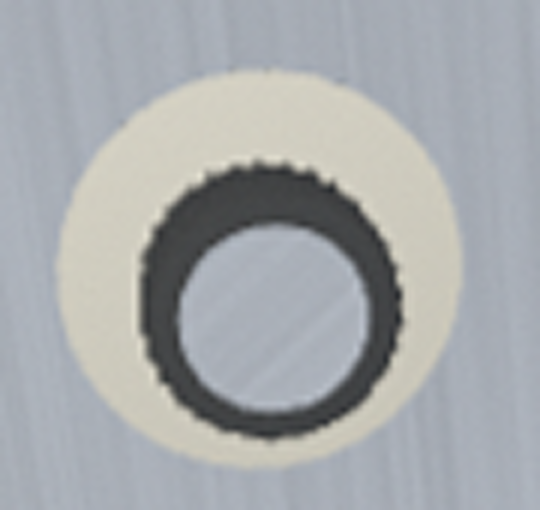

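View pics/s1.png

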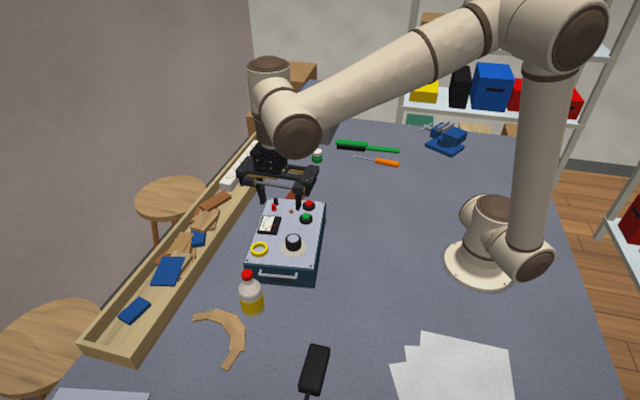

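```bash
python3 - <<'E'
from h import *
s=r.sense();print(s["joints"].round(2),s["moment"].round(3),s["wrist_force"].round(2))
E
```

```text
[ 32.92  16.6   -3.25   0.   -70.18 -33.  ] [ 0.047  0.013 -0.007] [ 0.57 -0.4  -0.26]
```

Request:
play_rows(
  deltas=[
    [0.1,0.2,0,0,0,1.6,87],
    [0.3,0.4,0,0,0,3.2,87],
    [0.5,0.7,0,0,0,4.8,80],
    [0.62,0.88,0,0,0,6.4,70],
    [0.62,0.88,0,0,0,8,65],
    [0.62,0.88,0,0,0,9.6,65],
    [0.62,0.88,0,0,0,11.2,65],
    [0.62,0.88,0,0,0,12,65],
  ],
)

```text
time_s: 3.1
tcp_pos: [0.5331, 0.154, 0.2525]
ee_rot: [[-0.868, -0.496, -0.0], [-0.496, 0.868, -0.0], [0.0, -0.0, -1.0]]
wrist_force: [0.4, -0.8, -0.2]
gripper_width: 0.751
```

Request:
play_rows(
  deltas=[
    [0,0,0,0,0,1.6,65],
    [0,0,0,0,0,3.2,65],
    [0,0,0,0,0,4.8,65],
    [0,0,0,0,0,6.4,65],
    [0,0,0,0,0,8,65],
    [0,0,0,0,0,9.6,65],
    [0,0,0,0,0,11.2,65],
    [0,0,0,0,0,12,65],
    [0,0,0,0,0,12,65],
    [0,0,0,0,0,12,65],
  ],
)

```text
time_s: 4.1
tcp_pos: [0.5331, 0.1542, 0.2525]
ee_rot: [[-0.867, 0.499, -0.0], [0.499, 0.867, -0.0], [-0.0, -0.0, -1.0]]
wrist_force: [-0.2, -0.4, -0.7]
gripper_width: 0.746
```

```bash
python3 - <<'E'
from h import *
s=r.sense();print(s["joints"].round(2),s["tcp_pos"],s["ee_rot"].round(3).tolist(),s["moment"],s["time_s"])
px,K,R,o=cam("wrist")
cv2.imwrite("pics/w2.png",px[:,:,::-1])
x=R@(np.array([.533,.154,.126])-o);print((K@x)[:2]/x[2])
E
```

```text
[  32.87   14.04   -6.73    0.    -69.23 -152.81] [0.53308881 0.15418485 0.25252682] [[-0.867, 0.499, -0.0], [0.499, 0.867, -0.0], [-0.0, -0.0, -1.0]] [-0.10543784 -0.14536935  0.0304455 ] 4.1
[322.6935105 185.6116051]
```

View pics/w2.png

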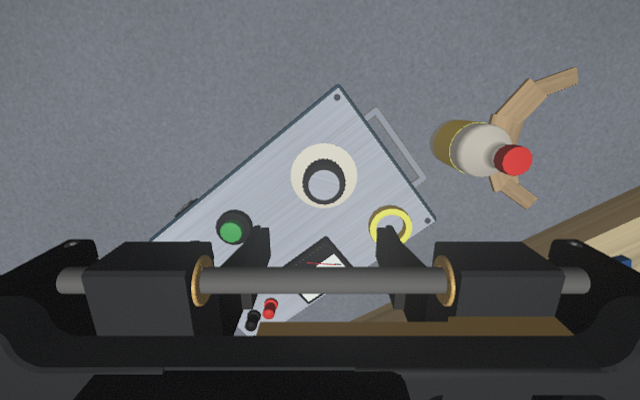

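```bash
python3 - <<'E'
from h import *
px,K,R,o=cam("wrist")
p=px.astype(int)
def fit(m):
    n,l,st,c=cv2.connectedComponentsWithStats(m.astype(np.uint8));i=1+np.argmax(st[1:,4]);
    cs,_=cv2.findContours((l==i).astype(np.uint8),cv2.RETR_EXTERNAL,cv2.CHAIN_APPROX_NONE);return cv2.fitEllipse(cv2.convexHull(cs[0]))
def box(a,b,c,d):
    z=np.zeros(px.shape[:2],bool);z[b:d,a:c]=1;return z
e=fit(box(286,138,362,213)&((p[...,0]-p[...,2])>8)&(p[...,0]>110));print("beige",e,ray(*e[0],K,R,o,.0905))
e=fit(box(306,166,341,202)&(p.min(-1)>110)&(p[...,2]>=p[...,0]));print("cap",e,ray(*e[0],K,R,o,.126))
hsv=cv2.cvtColor(px,cv2.COLOR_RGB2HSV)
u,v,N=blob(hsv,50,85,(215,205,260,250),100,50);print(u,v,N,"green",ray(u,v,K,R,o,.112))
E
```

```text
beige ((323.3796691894531, 175.2512664794922), (64.02057647705078, 65.75003814697266), 89.95880126953125) [0.53147859 0.15588698 0.0905    ]
cap ((323.4661560058594, 184.68247985839844), (30.292478561401367, 31.326162338256836), 80.65013122558594) [0.53250111 0.15526971 0.126     ]
230.3181818181818 232.0965909090909 352 green [0.5316011  0.03526576 0.112     ]
```

Request:
play_rows(
  deltas=[
    [0.03,0.016,1.2,0,0,0,65],
    [0.03,0.016,2.4,0,0,0,65],
    [0.03,0.016,3.6,0,0,0,65],
    [0.03,0.016,4.5,0,0,0,65],
    [0.03,0.016,5.2,0,0,0,65],
    [0.03,0.016,5.7,0,0,0,65],
    [0.03,0.016,6.0,0,0,0,65],
    [0.03,0.016,6.1,0,0,0,65],
    [0.03,0.016,6.1,0,0,0,65],
    [0.03,0.016,6.1,0,0,0,65],
  ],
)

```text
time_s: 5.2
tcp_pos: [0.5331, 0.1555, 0.1009]
ee_rot: [[-0.866, 0.5, 0.002], [0.5, 0.866, 0.001], [-0.001, 0.001, -1.0]]
wrist_force: [0.2, 0.7, 0.6]
gripper_width: 0.746
```

```bash
python3 - <<'E'
from h import *
px,K,R,o=cam("wrist")
s=r.sense();print(s["wrist_force"],s["moment"],s["tcp_pos"])
cv2.imwrite("pics/w3.png",px[:,:,::-1])
px,K,R,o=cam("side")
cv2.imwrite("pics/s3.png",cv2.resize(px[150:300,210:360],None,fx=4,fy=4)[:,:,::-1])
E
```

```text
[ 0.46199352  0.38976731 -0.00326068] [-0.08007362 -0.10054146 -0.02360818] [0.53309522 0.15555177 0.1009539 ]
```

View pics/w3.png

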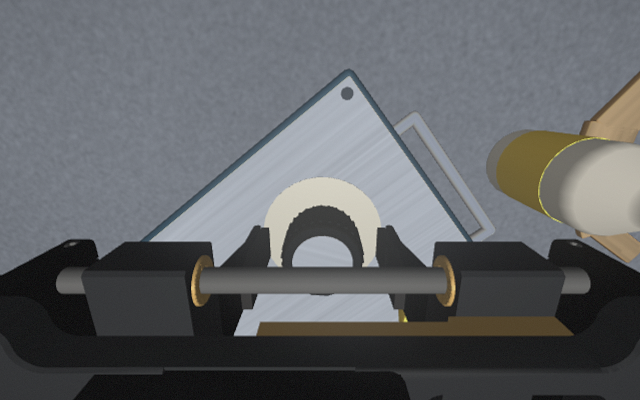

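View pics/s3.png

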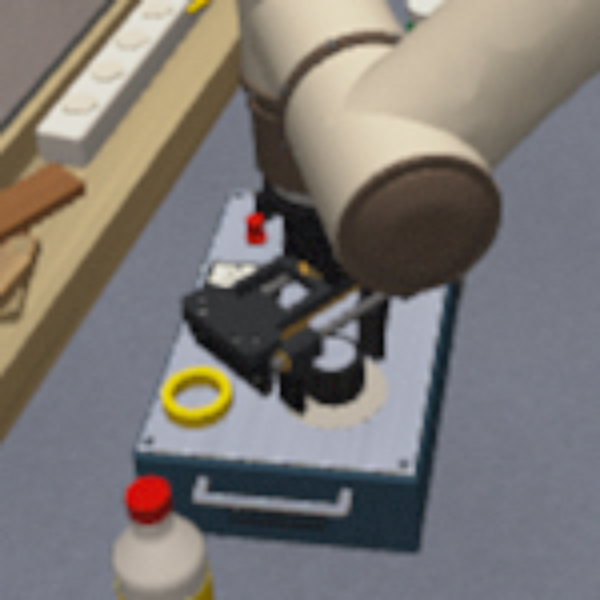

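Request:
play_rows(
  deltas=[
    [0,-0.02,0,0,0,0,55],
    [0,-0.02,0,0,0,0,48],
    [0,-0.02,0,0,0,0,44],
    [0,-0.02,0,0,0,0,30],
    [0,-0.02,0,0,0,0,20],
    [0,-0.02,0,0,0,0,20],
    [0,-0.02,0,0,0,0,20],
  ],
)

```text
time_s: 6.0
tcp_pos: [0.5327, 0.1553, 0.1002]
ee_rot: [[-0.866, 0.5, 0.001], [0.5, 0.866, 0.001], [-0.001, 0.001, -1.0]]
wrist_force: [1.6, 2.7, 0.6]
gripper_width: 0.496
```

```bash
cat > q.py <<'E'
from station import r
import numpy as np
M=[];A=[];F=[]
for i in range(3):
    s=r.sense();M.append(s["moment"]);F.append(s["wrist_force"]);e=s["ee_rot"];A.append(np.degrees(np.arctan2(e[1,0],e[0,0])))
    if i<2:r.capture("wrist")
print("t",round(s["time_s"],2),"yaw",np.round(A,2),"Mz",np.round([m[2] for m in M],3),"Fmean",np.mean(F,0).round(2),"tcp",s["tcp_pos"].round(4),"w",round(s["gripper_width"],3),"j6",s["joints"][5].round(2),"e6",s["effort"][5].round(3))
E
python3 q.py
```

```text
t 6.1 yaw [150.01 150.01 150.02] Mz [ 0.011  0.073 -0.02 ] Fmean [1.28 2.75 0.19] tcp [0.5327 0.1553 0.1002] w 0.503 j6 -152.97 e6 -0.011
```

Request:
play_rows(
  deltas=[
    [0,0,0,0,0,-0.3,20],
    [0,0,0,0,0,-0.7,20],
    [0,0,0,0,0,-0.7,20],
  ],
)

```text
time_s: 6.4
tcp_pos: [0.5327, 0.1553, 0.1002]
ee_rot: [[-0.895, 0.446, 0.001], [0.446, 0.895, 0.001], [-0.001, 0.001, -1.0]]
wrist_force: [2.2, 4.2, -0.9]
gripper_width: 0.496
```

```bash
python3 q.py
```

```text
t 6.5 yaw [153.54 153.5  153.49] Mz [-0.139 -0.116 -0.168] Fmean [ 1.73  3.83 -0.62] tcp [0.5327 0.1553 0.1002] w 0.499 j6 -149.5 e6 0.174
```

Request:
play_rows(
  deltas=[
    [0,0,0,0,0,-0.6,20],
    [0,0,0,0,0,-1.2,20],
    [0,0,0,0,0,-1.8,20],
    [0,0,0,0,0,-2.4,20],
    [0,0,0,0,0,-3.0,20],
    [0,0,0,0,0,-3.6,20],
    [0,0,0,0,0,-4.1,20],
    [0,0,0,0,0,-4.1,20],
  ],
)

```text
time_s: 7.3
tcp_pos: [0.5327, 0.1553, 0.1002]
ee_rot: [[-0.995, 0.104, 0.001], [0.104, 0.995, 0.001], [-0.001, 0.001, -1.0]]
wrist_force: [1.2, 3.6, 0.3]
gripper_width: 0.496
```

```bash
python3 q.py
```

```text
t 7.4 yaw [174.01 173.96 173.96] Mz [0.011 0.005 0.043] Fmean [ 1.71  4.25 -0.25] tcp [0.5327 0.1553 0.1002] w 0.501 j6 -129.02 e6 -0.008
```

Request:
play_rows(
  deltas=[
    [0,0,0,0,0,-0.3,20],
    [0,0,0,0,0,-0.7,20],
    [0,0,0,0,0,-0.7,20],
  ],
)

```text
time_s: 7.7
tcp_pos: [0.5327, 0.1553, 0.1002]
ee_rot: [[-0.999, 0.043, 0.001], [0.043, 0.999, 0.001], [-0.001, 0.001, -1.0]]
wrist_force: [2.2, 5.4, -0.7]
gripper_width: 0.5
```

```bash
python3 q.py
```

```text
t 7.8 yaw [177.52 177.49 177.48] Mz [-0.12  -0.149 -0.147] Fmean [ 2.42  4.72 -0.71] tcp [0.5328 0.1552 0.1002] w 0.497 j6 -125.5 e6 0.145
```

Request:
play_rows(
  deltas=[
    [0,0.01,0,0,0,-0.6,20],
    [0,0.01,0,0,0,-1.2,20],
    [0,0.01,0,0,0,-1.8,20],
    [0,0.01,0,0,0,-2.4,20],
    [0,0.01,0,0,0,-3.0,20],
    [0,0.01,0,0,0,-3.6,20],
    [0,0.01,0,0,0,-4.1,20],
    [0,0.01,0,0,0,-4.1,20],
  ],
)

```text
time_s: 8.6
tcp_pos: [0.5327, 0.1553, 0.1002]
ee_rot: [[-0.951, -0.309, 0.001], [-0.309, 0.951, 0.001], [-0.001, 0.0, -1.0]]
wrist_force: [3.0, 4.5, -0.4]
gripper_width: 0.496
```

```bash
python3 q.py
```

```text
t 8.7 yaw [-162.   -162.04 -162.05] Mz [-0.024 -0.074  0.057] Fmean [ 2.64  4.41 -0.7 ] tcp [0.5327 0.1553 0.1002] w 0.496 j6 -105.04 e6 -0.023
```

Request:
play_rows(
  deltas=[
    [0,0,0,0,0,-0.3,20],
    [0,0,0,0,0,-0.6,20],
    [0,0,0,0,0,-0.6,20],
  ],
)

```text
time_s: 9.0
tcp_pos: [0.5327, 0.1553, 0.1002]
ee_rot: [[-0.933, -0.359, 0.001], [-0.359, 0.933, 0.001], [-0.001, 0.0, -1.0]]
wrist_force: [3.5, 4.2, -1.1]
gripper_width: 0.5
```

```bash
python3 q.py
```

```text
t 9.1 yaw [-158.97 -158.98 -158.98] Mz [-0.031 -0.033 -0.049] Fmean [ 3.44  3.82 -0.91] tcp [0.5327 0.1553 0.1002] w 0.496 j6 -101.98 e6 0.047
```

Request:
play_rows(
  deltas=[
    [0,0,0,0,0,-0.2,20],
    [0,0,0,0,0,-0.2,20],
  ],
)

```text
time_s: 9.3
tcp_pos: [0.5327, 0.1553, 0.1002]
ee_rot: [[-0.927, -0.375, 0.001], [-0.375, 0.927, 0.0], [-0.001, 0.0, -1.0]]
wrist_force: [2.4, 3.8, -1.0]
gripper_width: 0.499
```

```bash
python3 q.py
```

```text
t 9.4 yaw [-157.99 -158.   -158.01] Mz [-0.161 -0.124 -0.134] Fmean [ 2.39  4.53 -1.  ] tcp [0.5327 0.1553 0.1002] w 0.506 j6 -101.0 e6 0.158
```

Request:
play_rows(
  deltas=[
    [0,0,0,0,0,-0.2,20],
    [0,0,0,0,0,-0.2,20],
  ],
)

```text
time_s: 9.6
tcp_pos: [0.5327, 0.1553, 0.1002]
ee_rot: [[-0.92, -0.391, 0.001], [-0.391, 0.92, 0.0], [-0.001, 0.0, -1.0]]
wrist_force: [2.5, 4.1, -0.8]
gripper_width: 0.498
```

```bash
python3 q.py
```

```text
t 9.7 yaw [-156.98 -156.99 -157.  ] Mz [-0.106 -0.106 -0.099] Fmean [ 2.66  4.42 -0.69] tcp [0.5327 0.1553 0.1002] w 0.499 j6 -99.99 e6 0.106
```

Request:
play_rows(
  deltas=[
    [0,0,0,0,0,-0.2,20],
    [0,0,0,0,0,-0.2,20],
  ],
)

```text
time_s: 9.9
tcp_pos: [0.5327, 0.1553, 0.1002]
ee_rot: [[-0.913, -0.407, 0.001], [-0.407, 0.913, 0.001], [-0.001, 0.0, -1.0]]
wrist_force: [3.5, 5.1, -1.5]
gripper_width: 0.499
```

```bash
python3 q.py
```

```text
t 10.0 yaw [-155.98 -155.99 -156.  ] Mz [-0.115 -0.177 -0.152] Fmean [ 3.25  4.77 -0.92] tcp [0.5327 0.1553 0.1002] w 0.497 j6 -99.0 e6 0.152
```

Request:
play_rows(
  deltas=[
    [0,0,0,0,0,-0.6,20],
    [0,0,0,0,0,-1.2,20],
    [0,0,0,0,0,-1.8,20],
    [0,0,0,0,0,-2.4,20],
    [0,0,0,0,0,-3.0,20],
    [0,0,0,0,0,-3.6,20],
    [0,0,0,0,0,-3.6,20],
  ],
)

```text
time_s: 10.7
tcp_pos: [0.5326, 0.1552, 0.1002]
ee_rot: [[-0.743, -0.669, 0.001], [-0.669, 0.743, 0.0], [-0.001, -0.0, -1.0]]
wrist_force: [2.5, 4.2, -1.0]
gripper_width: 0.498
```

```bash
python3 q.py
```

```text
t 10.8 yaw [-137.98 -138.04 -138.04] Mz [0.05  0.034 0.067] Fmean [ 2.67  4.05 -0.63] tcp [0.5326 0.1552 0.1002] w 0.497 j6 -81.05 e6 -0.029
```

Request:
play_rows(
  deltas=[
    [0,0,0,0,0,-0.3,20],
    [0,0,0,0,0,-0.7,20],
    [0,0,0,0,0,-0.7,20],
  ],
)

```text
time_s: 11.1
tcp_pos: [0.5327, 0.1553, 0.1002]
ee_rot: [[-0.702, -0.713, 0.001], [-0.713, 0.702, 0.001], [-0.001, -0.0, -1.0]]
wrist_force: [2.8, 5.0, -1.3]
gripper_width: 0.499
```

```bash
python3 q.py
```

```text
t 11.2 yaw [-134.56 -134.58 -134.58] Mz [-0.141 -0.17  -0.144] Fmean [ 2.8   4.47 -0.57] tcp [0.5327 0.1553 0.1002] w 0.497 j6 -77.58 e6 0.123
```

Request:
play_rows(
  deltas=[
    [0,0,0,0,0,-0.6,20],
    [0,0,0,0,0,-1.2,20],
    [0,0,0,0,0,-1.8,20],
    [0,0,0,0,0,-2.4,20],
    [0,0,0,0,0,-3.0,20],
    [0,0,0,0,0,-3.6,20],
    [0,0,0,0,0,-4.1,20],
    [0,0,0,0,0,-4.1,20],
  ],
)

```text
time_s: 12.0
tcp_pos: [0.5326, 0.1552, 0.1002]
ee_rot: [[-0.407, -0.913, 0.001], [-0.913, 0.407, 0.0], [-0.001, -0.001, -1.0]]
wrist_force: [3.1, 4.9, -0.8]
gripper_width: 0.496
```

```bash
python3 q.py
```

```text
t 12.1 yaw [-114.01 -114.04 -114.05] Mz [0.058 0.031 0.003] Fmean [ 3.01  4.51 -0.56] tcp [0.5326 0.1552 0.1002] w 0.497 j6 -57.05 e6 -0.032
```

Request:
play_rows(
  deltas=[
    [0,0,0,0,0,-0.3,20],
    [0,0,0,0,0,-0.7,20],
    [0,0,0,0,0,-0.7,20],
  ],
)

```text
time_s: 12.4
tcp_pos: [0.5327, 0.1554, 0.1002]
ee_rot: [[-0.351, -0.936, 0.001], [-0.936, 0.351, 0.001], [-0.001, -0.001, -1.0]]
wrist_force: [2.7, 4.0, -0.3]
gripper_width: 0.501
```

```bash
python3 q.py
```

```text
t 12.5 yaw [-110.57 -110.59 -110.6 ] Mz [-0.113 -0.19  -0.131] Fmean [ 3.18  4.24 -0.39] tcp [0.5327 0.1553 0.1002] w 0.499 j6 -53.59 e6 0.154
```

Request:
play_rows(
  deltas=[
    [0,0,0,0,0,-0.6,20],
    [0,0,0,0,0,-1.2,20],
    [0,0,0,0,0,-1.8,20],
    [0,0,0,0,0,-2.4,20],
    [0,0,0,0,0,-3.0,20],
    [0,0,0,0,0,-3.6,20],
    [0,0,0,0,0,-4.1,20],
    [0,0,0,0,0,-4.1,20],
  ],
)

```text
time_s: 13.3
tcp_pos: [0.5327, 0.1552, 0.1002]
ee_rot: [[-0.0, -1.0, 0.001], [-1.0, 0.0, 0.0], [-0.0, -0.001, -1.0]]
wrist_force: [3.2, 4.1, -0.1]
gripper_width: 0.495
```

```bash
python3 q.py
```

```text
t 13.4 yaw [-90.01 -90.04 -90.04] Mz [0.066 0.036 0.038] Fmean [ 2.65  3.99 -0.14] tcp [0.5327 0.1553 0.1002] w 0.494 j6 -33.05 e6 -0.03
```

Request:
play_rows(
  deltas=[
    [0,0,0,0,0,-0.3,20],
    [0,0,0,0,0,-0.6,20],
    [0,0,0,0,0,-0.6,20],
  ],
)

```text
time_s: 13.7
tcp_pos: [0.5327, 0.1553, 0.1002]
ee_rot: [[0.051, -0.999, 0.001], [-0.999, -0.051, 0.0], [-0.0, -0.001, -1.0]]
wrist_force: [3.2, 4.3, -0.4]
gripper_width: 0.497
```

```bash
python3 q.py
```

```text
t 13.8 yaw [-87.06 -87.07 -87.08] Mz [-0.045 -0.083 -0.043] Fmean [ 2.73  4.55 -0.24] tcp [0.5327 0.1553 0.1002] w 0.497 j6 -30.07 e6 0.097
```

Request:
play_rows(
  deltas=[
    [0,0,0,0,0,-0.2,20],
    [0,0,0,0,0,-0.3,20],
  ],
)

```text
time_s: 14.0
tcp_pos: [0.5327, 0.1553, 0.1002]
ee_rot: [[0.077, -0.997, 0.001], [-0.997, -0.077, 0.001], [-0.001, -0.001, -1.0]]
wrist_force: [3.1, 4.3, -0.9]
gripper_width: 0.5
```

```bash
python3 q.py
```

```text
t 14.1 yaw [-85.59 -85.55 -85.56] Mz [-0.092  0.012 -0.02 ] Fmean [ 3.23  4.63 -0.58] tcp [0.5326 0.1553 0.1002] w 0.501 j6 -28.56 e6 0.071
```

Request:
play_rows(
  deltas=[
    [0,0,0,0,0,-0.2,20],
    [0,0,0,0,0,-0.3,20],
  ],
)

```text
time_s: 14.3
tcp_pos: [0.5327, 0.1553, 0.1002]
ee_rot: [[0.103, -0.995, 0.001], [-0.995, -0.103, 0.001], [-0.001, -0.001, -1.0]]
wrist_force: [4.6, 4.1, -1.6]
gripper_width: 0.499
```

```bash
python3 q.py
```

```text
t 14.4 yaw [-84.08 -84.04 -84.07] Mz [-0.196 -0.058 -0.096] Fmean [ 3.27  4.5  -0.96] tcp [0.5327 0.1553 0.1002] w 0.499 j6 -27.06 e6 0.092
```

Request:
play_rows(
  deltas=[
    [0,0,0,0,0,-0.2,20],
    [0,0,0,0,0,-0.3,20],
  ],
)

```text
time_s: 14.6
tcp_pos: [0.5326, 0.1552, 0.1002]
ee_rot: [[0.13, -0.992, 0.001], [-0.992, -0.13, 0.0], [-0.0, -0.001, -1.0]]
wrist_force: [2.7, 4.5, -0.4]
gripper_width: 0.501
```

```bash
python3 q.py
```

```text
t 14.7 yaw [-82.55 -82.53 -82.56] Mz [-0.073 -0.096 -0.009] Fmean [ 2.32  4.72 -0.26] tcp [0.5326 0.1553 0.1002] w 0.497 j6 -25.56 e6 0.051
```

Request:
play_rows(
  deltas=[
    [0,0,0,0,0,-0.6,20],
    [0,0,0,0,0,-1.2,20],
    [0,0,0,0,0,-1.8,20],
    [0,0,0,0,0,-2.2,20],
    [0,0,0,0,0,-2.2,20],
  ],
)

```text
time_s: 15.2
tcp_pos: [0.5327, 0.1552, 0.1002]
ee_rot: [[0.317, -0.948, 0.001], [-0.948, -0.317, 0.0], [0.0, -0.001, -1.0]]
wrist_force: [3.2, 2.9, -0.5]
gripper_width: 0.501
```

```bash
python3 q.py
```

```text
t 15.3 yaw [-71.49 -71.51 -71.51] Mz [0.175 0.209 0.206] Fmean [ 3.14  3.89 -0.76] tcp [0.5327 0.1552 0.1002] w 0.5 j6 -14.52 e6 -0.17
```

Pulling on into the next notch (18.5° on), as expected. I'll now ease up to the notch and feel for the stop.

Request:
play_rows(
  deltas=[
    [0,0,0,0,0,-0.3,20],
    [0,0,0,0,0,-0.6,20],
    [0,0,0,0,0,-0.9,20],
    [0,0,0,0,0,-1.1,20],
    [0,0,0,0,0,-1.1,20],
  ],
)

```text
time_s: 15.8
tcp_pos: [0.5326, 0.1552, 0.1002]
ee_rot: [[0.406, -0.914, 0.001], [-0.914, -0.406, 0.0], [0.0, -0.001, -1.0]]
wrist_force: [2.4, 4.1, -1.2]
gripper_width: 0.497
```

```bash
python3 q.py
```

```text
t 15.9 yaw [-66.03 -66.05 -66.05] Mz [ 0.034 -0.004  0.035] Fmean [ 2.66  4.6  -0.81] tcp [0.5326 0.1552 0.1002] w 0.498 j6 -9.05 e6 -0.021
```

Request:
play_rows(
  deltas=[
    [0,0,0,0,0,-0.2,20],
    [0,0,0,0,0,-0.3,20],
  ],
)

```text
time_s: 16.1
tcp_pos: [0.5326, 0.1553, 0.1002]
ee_rot: [[0.43, -0.903, 0.001], [-0.903, -0.43, 0.0], [-0.0, -0.001, -1.0]]
wrist_force: [2.7, 5.0, -0.3]
gripper_width: 0.497
```

```bash
python3 q.py
```

```text
t 16.2 yaw [-64.55 -64.54 -64.57] Mz [-0.106 -0.068 -0.128] Fmean [ 2.76  4.99 -0.18] tcp [0.5327 0.1553 0.1002] w 0.503 j6 -7.56 e6 0.113
```

Request:
play_rows(
  deltas=[
    [0,0,0,0,0,-0.1,20],
    [0,0,0,0,0,-0.2,20],
  ],
)

```text
time_s: 16.4
tcp_pos: [0.5326, 0.1553, 0.1002]
ee_rot: [[0.445, -0.896, 0.001], [-0.896, -0.445, 0.001], [-0.0, -0.001, -1.0]]
wrist_force: [2.9, 4.8, -0.2]
gripper_width: 0.495
```

```bash
python3 q.py
```

```text
t 16.5 yaw [-63.58 -63.57 -63.59] Mz [-0.193 -0.2   -0.185] Fmean [ 2.75  4.49 -0.81] tcp [0.5326 0.1553 0.1002] w 0.499 j6 -6.59 e6 0.219
```

Request:
play_rows(
  deltas=[
    [0,0,0,0,0,-0.1,20],
    [0,0,0,0,0,-0.2,20],
  ],
)

```text
time_s: 16.7
tcp_pos: [0.5326, 0.1553, 0.1002]
ee_rot: [[0.46, -0.888, 0.001], [-0.888, -0.46, 0.001], [-0.0, -0.001, -1.0]]
wrist_force: [3.3, 6.1, 0.1]
gripper_width: 0.498
```

```bash
python3 q.py
```

```text
t 16.8 yaw [-62.61 -62.6  -62.63] Mz [-0.404 -0.321 -0.375] Fmean [ 3.32  5.49 -0.33] tcp [0.5326 0.1553 0.1002] w 0.499 j6 -5.61 e6 0.355
```

Request:
play_rows(
  deltas=[
    [0,0,0,0,0,0.4,20],
    [0,0,0,0,0,0.7,20],
    [0,0,0,0,0,1.3,20],
    [0,0,0,0,0,1.9,20],
    [0,0,0,0,0,2.5,20],
    [0,0,0,0,0,3.1,20],
    [0,0,0,0,0,3.7,20],
    [0,0,0,0,0,4.3,20],
    [0,0,0,0,0,4.9,20],
    [0,0,0,0,0,5.5,20],
    [0,0,0,0,0,5.5,20],
  ],
)

```text
time_s: 17.9
tcp_pos: [0.5327, 0.1552, 0.1002]
ee_rot: [[-0.001, -1.0, 0.001], [-1.0, 0.001, 0.0], [-0.0, -0.001, -1.0]]
wrist_force: [2.9, 4.2, -1.6]
gripper_width: 0.501
```

```bash
python3 q.py
```

```text
t 18.0 yaw [-90.07 -90.02 -90.01] Mz [ 0.01   0.041 -0.016] Fmean [ 2.71  4.15 -1.03] tcp [0.5326 0.1553 0.1002] w 0.498 j6 -33.01 e6 -0.015
```

Request:
play_rows(
  deltas=[
    [0,0,0,0,0,0.6,20],
    [0,0,0,0,0,1.2,20],
    [0,0,0,0,0,1.8,20],
    [0,0,0,0,0,2.4,20],
    [0,0,0,0,0,3.0,20],
    [0,0,0,0,0,3.6,20],
    [0,0,0,0,0,4.2,20],
    [0,0,0,0,0,4.8,20],
    [0,0,0,0,0,4.8,20],
  ],
)

```text
time_s: 18.9
tcp_pos: [0.5326, 0.1552, 0.1002]
ee_rot: [[-0.408, -0.913, 0.001], [-0.913, 0.408, 0.0], [-0.001, -0.001, -1.0]]
wrist_force: [2.7, 4.6, 0.1]
gripper_width: 0.497
```

```bash
python3 q.py
```

```text
t 19.0 yaw [-114.06 -114.02 -114.01] Mz [0.002 0.016 0.095] Fmean [ 3.09  4.65 -0.37] tcp [0.5326 0.1553 0.1002] w 0.5 j6 -57.01 e6 -0.012
```

Request:
play_rows(
  deltas=[
    [0,0,0,0,0,0.6,20],
    [0,0,0,0,0,1.2,20],
    [0,0,0,0,0,1.8,20],
    [0,0,0,0,0,2.4,20],
    [0,0,0,0,0,3.0,20],
    [0,0,0,0,0,3.6,20],
    [0,0,0,0,0,4.2,20],
    [0,0,0,0,0,4.8,20],
    [0,0,0,0,0,4.8,20],
  ],
)

```text
time_s: 19.9
tcp_pos: [0.5327, 0.1553, 0.1002]
ee_rot: [[-0.744, -0.668, 0.001], [-0.668, 0.744, 0.0], [-0.001, -0.0, -1.0]]
wrist_force: [3.0, 3.7, -1.2]
gripper_width: 0.501
```

```bash
python3 q.py
```

```text
t 20.0 yaw [-138.06 -138.02 -138.02] Mz [ 0.04  -0.011  0.024] Fmean [ 2.71  3.87 -1.13] tcp [0.5327 0.1553 0.1002] w 0.493 j6 -81.01 e6 -0.007
```

Request:
play_rows(
  deltas=[
    [0,0,0,0,0,0,50],
    [0,0,0,0,0,0,65],
    [0,0,0,0,0,0,65],
    [0,0,0,0,0,0,65],
    [0,0,0,0,0,0,65],
    [0,0,-0.5,0,0,0,65],
    [0,0,-1.2,0,0,0,65],
    [0,0,-2.2,0,0,0,65],
    [0,0,-3.2,0,0,0,65],
    [0,0,-4,0,0,0,65],
    [0,0,-4,0,0,0,30],
    [0,0,-4,0,0,0,0],
  ],
)

```text
time_s: 21.2
tcp_pos: [0.5321, 0.1551, 0.2007]
ee_rot: [[-0.743, -0.669, 0.001], [-0.669, 0.743, 0.001], [-0.001, 0.0, -1.0]]
wrist_force: [-0.2, -0.1, -0.5]
gripper_width: 0.645
```

```bash
python3 q.py; python3 - <<'E'
from h import *
s=r.sense()
px,K,R,o=cam("wrist");cv2.imwrite("pics/w4.png",px[:,:,::-1])
d=s["ee_rot"].T@(np.array([.5321,.0346,.2])-s["tcp_pos"]);print(d/.025)
E
```

```text
t 21.3 yaw [-138.01 -138.02 -138.01] Mz [-0.027 -0.024  0.026] Fmean [-0.45 -0.38 -0.58] tcp [0.5316 0.1547 0.1992] w 0.556 j6 -80.99 e6 -0.0
[ 3.20022887 -3.58523308 -0.02789185]
```

View pics/w4.png

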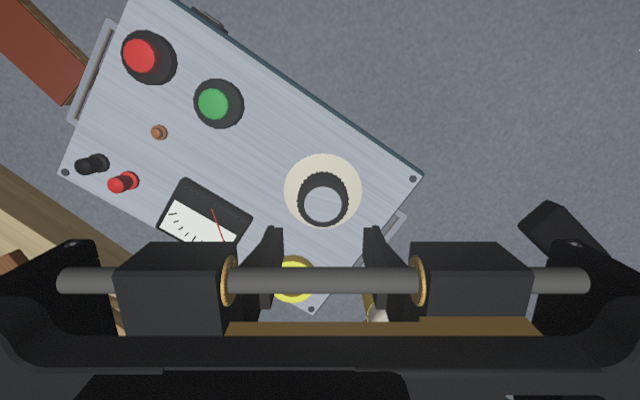

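Request:
play_rows(
  deltas=[
    [0.8,-0.9,0,0,0,0,0],
    [1.6,-1.8,0,0,0,0,0],
    [2.4,-2.7,0,0,0,0,0],
    [2.9,-3.3,0,0,0,0,0],
    [3.2,-3.6,0,0,0,0,0],
    [3.2,-3.6,0,0,0,0,0],
    [3.2,-3.6,0,0,0,0,0],
  ],
)

```text
time_s: 22.05
tcp_pos: [0.533, 0.035, 0.1997]
ee_rot: [[-0.743, -0.669, -0.0], [-0.669, 0.743, -0.0], [0.0, 0.0, -1.0]]
wrist_force: [0.2, 0.3, -0.7]
gripper_width: 0.007
```

```bash
python3 - <<'E'
from h import *
px,K,R,o=cam("wrist");cv2.imwrite("pics/w5.png",px[:,:,::-1])
hsv=cv2.cvtColor(px,cv2.COLOR_RGB2HSV)
m=((hsv[...,0]>=50)&(hsv[...,0]<=85)&(hsv[...,1]>100)&(hsv[...,2]>50)).astype(np.uint8)
n,l,st,c=cv2.connectedComponentsWithStats(m);i=1+np.argmax(st[1:,4]);print(st[i],c[i],ray(*c[i],K,R,o,.112))
print(r.sense()["tcp_pos"],r.sense()["gripper_width"])
E
```

```text
[309 183  28  25 541] [322.72273567 195.08872458] [0.53134485 0.03282431 0.112     ]
[0.53310247 0.03528586 0.19978089] 0.011220280048374283
```

View pics/w5.png

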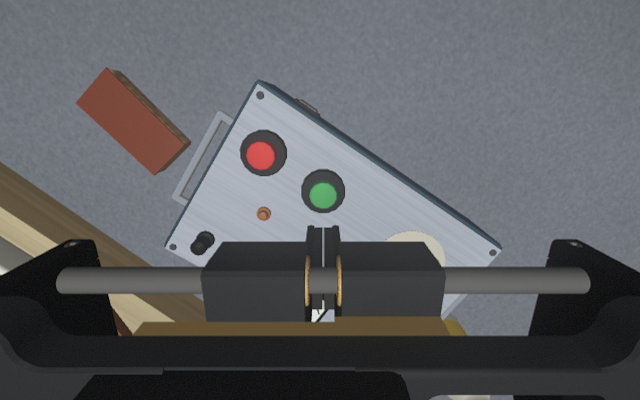

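Request:
play_rows(
  deltas=[
    [0.07,0,0.8,0,0,0,0],
    [0.07,0,1.6,0,0,0,0],
    [0.07,0,2.3,0,0,0,0],
    [0.07,0,2.9,0,0,0,0],
    [0.07,0,3.3,0,0,0,0],
    [0.07,0,3.4,0,0,0,0],
    [0.07,0,3.4,0,0,0,0],
  ],
)

```text
time_s: 22.8
tcp_pos: [0.5319, 0.0339, 0.115]
ee_rot: [[-0.743, -0.67, -0.0], [-0.67, 0.743, -0.0], [0.0, -0.0, -1.0]]
wrist_force: [-0.2, -0.1, -0.8]
gripper_width: 0.006
```

```bash
python3 q.py
```

```text
t 22.9 yaw [-137.95 -137.96 -137.97] Mz [-0.027  0.045  0.02 ] Fmean [ 0.3   0.03 -0.2 ] tcp [0.5324 0.0338 0.1158] w 0.003 j6 -69.06 e6 -0.001
```

Request:
play_rows(
  deltas=[
    [0,0,0.05,0,0,0,0],
    [0,0,0.1,0,0,0,0],
    [0,0,0.15,0,0,0,0],
    [0,0,0.2,0,0,0,0],
    [0,0,0.2,0,0,0,0],
  ],
)

```text
time_s: 23.4
tcp_pos: [0.532, 0.0335, 0.1103]
ee_rot: [[-0.743, -0.669, 0.001], [-0.669, 0.743, 0.0], [-0.001, -0.0, -1.0]]
wrist_force: [0.3, 0.1, 3.0]
gripper_width: 0.007
```

```bash
python3 q.py
```

```text
t 23.5 yaw [-137.99 -137.99 -138.  ] Mz [ 0.032 -0.045  0.004] Fmean [-0.17  0.73  2.55] tcp [0.532  0.0335 0.1103] w 0.005 j6 -69.06 e6 0.001
```

Request:
play_rows(
  deltas=[
    [0,0,0.05,0,0,0,0],
    [0,0,0.1,0,0,0,0],
    [0,0,0.14,0,0,0,0],
    [0,0,0.17,0,0,0,0],
    [0,0,0.17,0,0,0,0],
  ],
)

```text
time_s: 24.0
tcp_pos: [0.532, 0.0335, 0.1064]
ee_rot: [[-0.743, -0.669, 0.001], [-0.669, 0.743, -0.0], [-0.0, -0.001, -1.0]]
wrist_force: [-2.4, 1.0, 6.3]
gripper_width: 0.002
```

```bash
python3 q.py
```

```text
t 24.1 yaw [-137.98 -137.98 -137.98] Mz [-0.049  0.002  0.003] Fmean [-1.28  0.78  6.4 ] tcp [0.532  0.0335 0.1064] w 0.006 j6 -69.06 e6 0.002
```

Request:
play_rows(
  deltas=[
    [0,0,0.02,0,0,0,0],
    [0,0,0.04,0,0,0,0],
    [0,0,0.04,0,0,0,0],
  ],
)

```text
time_s: 24.4
tcp_pos: [0.532, 0.0335, 0.1063]
ee_rot: [[-0.743, -0.67, 0.001], [-0.67, 0.743, -0.0], [-0.001, -0.001, -1.0]]
wrist_force: [-3.9, 0.2, 11.5]
gripper_width: 0.006
```

```bash
python3 q.py
```

```text
t 24.5 yaw [-137.96 -137.96 -137.96] Mz [0.013 0.012 0.018] Fmean [-3.14  0.44 11.68] tcp [0.5321 0.0335 0.1063] w 0.004 j6 -69.06 e6 0.005
```

Request:
play_rows(
  deltas=[
    [0,0,-0.1,0,0,0,0],
    [0,0,-0.3,0,0,0,0],
    [0,0,-0.8,0,0,0,0],
    [0,0,-1.6,0,0,0,0],
    [0,0,-2.6,0,0,0,0],
    [0,0,-3.6,0,0,0,0],
    [0,0,-4.6,0,0,0,0],
    [0,0,-4.6,0,0,0,0],
    [0,0,-4.6,0,0,0,0],
  ],
)

```text
time_s: 25.4
tcp_pos: [0.5314, 0.0335, 0.22]
ee_rot: [[-0.743, -0.669, -0.0], [-0.669, 0.743, 0.001], [-0.0, 0.001, -1.0]]
wrist_force: [-0.4, 0.4, 0.3]
gripper_width: 0.01
```

```bash
python3 q.py; python3 - <<'E'
from h import *
px,K,R,o=cam("side");cv2.imwrite("pics/s6.png",px[:,:,::-1])
px,K,R,o=cam("wrist");cv2.imwrite("pics/w6.png",px[:,:,::-1])
E
```

```text
t 25.5 yaw [-138.03 -138.02 -138.02] Mz [-0.012 -0.005 -0.015] Fmean [-0.32  0.06  0.02] tcp [0.5309 0.0333 0.2187] w 0.004 j6 -69.05 e6 0.0
```

View pics/s6.png

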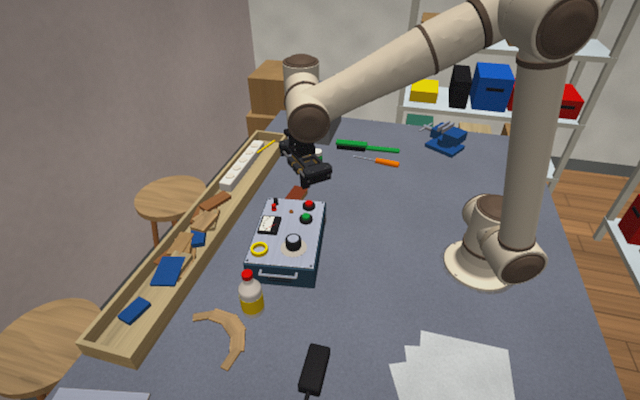

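View pics/w6.png

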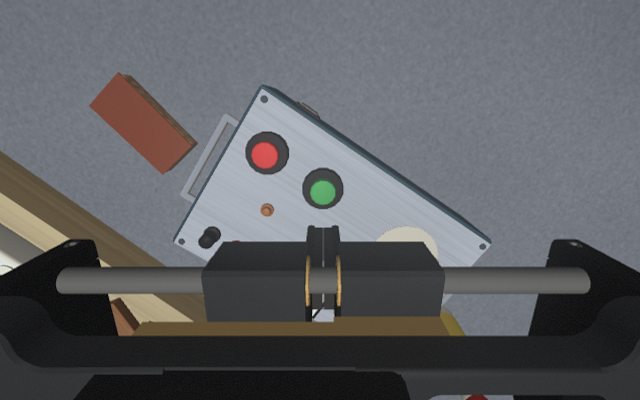

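The side view shows the green button out again at (306,218), and nothing else has moved: tape (259,248), bottle (250,295), knob (293,242). The arm is clear of everything, so I'm handing in the job.

```bash
python3 -c "
from station import r
print(r.finish_job())"
```

```text
the job is handed in; nothing more can be done
None
```

The selector is resting in the third click from its anticlockwise stop. After setting it I pressed the green button fully in and it came out again. I handed the job in at about 25.6 s.

- **Finding the stop:** I gripped the knob and turned it anticlockwise, feeling the torque as I went. It passed six clicks. At the sixth notch the torque kept climbing instead of falling off. I stopped at about 0.36 N m, averaged over three readings (the highest was 0.40), which is below the 0.55 N m limit.
- **Setting the step:** I turned back clockwise three clicks of 24°. The torque was close to zero at each notch, including the third, where I let go. The knob has no mark, so I could not check its angle by eye after release.
- **Green button:** I pressed until it bottomed, with the fingertip at about z = 0.106 m, where the force rose to about 11.7 N without further travel. I then lifted clear and the wrist force went back to zero.
- **Last pictures:** the green button is out, the arm is clear of everything, and I saw nothing else moved. I never touched the red button.

**Readings that varied:** the torque reading was noisy by about 0.04 N m. Leaving two of the notches it read lower than expected, about 0.04 to 0.1 N m where I expected about 0.15. I crept through those in steps of 1 to 1.5°; the notch positions still matched the 24° spacing.

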